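# Shake the draw balls out of the dial-lid jar

### The arm

A 6-joint arm with a two-finger parallel gripper is mounted at the origin on the work surface. World frame = base frame: x ahead of the robot, y to its left, z up, the work surface at z = 0. Lengths are in mm, angles in rad, forces in N, time in s.
With the tool pointing down it reaches from about 200 to 875 mm from the base axis. Payload 3.4 kg.
Tool frame: the origin (TCP) lies midway between the tips of the shut fingers; the grasp point (between the pads) lies r.grip_point_offset behind it (r.grip_point_offset is the distance from the TCP to the grasp point, in mm); z points along the fingers, y is the line along which they close (so a half turn about z gives the same grasp; the last joint's range is limited). The gripper opens to 94 mm and grips with 3 to 60 N. Pads are 16 mm wide; open, the fingers measure 119 mm over their backs; the gripper's body (75 mm by 177 mm) begins 78 mm behind the grasp point.
Start: joints at [-1.327, 0.276, 1.505, -0, 1.361, -0.121], TCP at [205.14, -537.199, 205.493] pointing down, gripper open.
Joint ranges: [-2.89, 2.89], [-0.75, 2.08], [0.22, 2.7], [-1.18, 4.32], [0.11, 2.71], [-2.7, 2.7]. Speed limits (rad/s): [2.57, 2.57, 3.14, 3.14, 3.14, 3.14].

### API

Orientations are given as [roll, pitch, yaw] about the fixed x, y, z axes, in that order (R = Rz(yaw) Ry(pitch) Rx(roll)).
In Python, from station import r gives the robot as it stands.
- The arm moves only by the shell command python3 -m crank 'ROWS' [OPENING]. ROWS is JSON, a list of rows, each an object with "linear": the shift along the tool's x, y, z in mm, a list of three; "dr": the turn, a rotation vector about the tool's x, y, z in degrees, a list of three. In form: [{"linear": [tx, ty, tz], "dr": [wx, wy, wz]}, ...]. A call has 1 to 12 rows; each row is the pose to reach, as a shift and turn from the pose commanded when the call began, along the tool's axes at that moment; what a row does not reach only later rows make up. A row lasts 1/8 s, in which the tool goes at most 62.5 mm and 10.7 degrees, less where a joint would pass 70% of its speed; a pose out of reach is approached as far as the arm can. A call with a gripper value outside its range is refused whole. OPENING is the opening, from -1 (shut) to 1 (fully open), set as the call begins (- or left out, the last holds). The fingers move at their own pace and stop on an object; the grip force is fixed at half the most. Time passes only in rows, so rows that repeat a pose let the fingers close. It gives the time, the measured TCP pose, the force, the opening and the grip force at its end, in the units of the state.
- r.get_state(): the state, without advancing time (a new reading comes with each control period).
- r.capture(name): name is "scene" or "top" or "wrist"; returns the picture (420x560x3 uint8, red, green, blue); there is no depth.
- r.camera_info(name): a dict with "mtx" (3x3 intrinsics, pixels), "origin" and "orientation" of the camera in the world. Camera axes: x right, y down, z forward; pixel columns grow to the right and rows downward; lengths in mm; the calibration is good to about 2 mm. A picture is of the moment at which its call begins: read the wrist's pose just before it. camera_info takes no time and is no camera call; for the wrist camera it gives the pose at the moment of the call.
- r.finish_job(): hands the job in; it is judged then, once.
The state is a dict: "time": time; "joints": joint angles; "dq": joint speeds; "effort": joint torques, N m; "tcp_pos": TCP position; "ee_rot": TCP orientation; "contact_force": force on the tool from outside, world axes, zero at the start; "moment": the same for the moment, N m; "width": opening from 0.0 (shut) to 1.0 (fully open); "gripper_force": force on a finger pad.
Only numpy, scipy, OpenCV 4.12 (cv2) and the standard library are available. Lean on these libraries where they do the work, as an engineer would, in place of code of your own. Each camera call takes 0.05 s, during which the arm holds its last target. There are 200 camera calls.

### The job

On the office desk stand two tip-over jars with dial lids, an orange one and a blue one. With the orange jar still upright, turn its dial clockwise all the way to the largest opening, then tip the jar over by its lever so that all three orange balls roll out into the tray under it, and let go. Leave the blue dispenser alone.

Things in the scene. Friction and masses are not known exactly. Their poses are not given: they have to be found in the camera images.
- orange_grip (a point): Point on the axis of the orange dial lid (flat disc, 96 mm across, on a clear jar), inside its upright grip bar: 14 mm thick, 48 long, 30 high; point 13 mm under the bar's top, 17 over the disc. Axes turn with the dial: z its axis (up at start), the bar runs along y, its flat faces look along x. The open 80 degree notch in the disc (largest opening) lies towards +y, as does the bar's white stripe.
- orange_dial (a joint): Angle of the orange dial (rad), growing clockwise seen from above. Up to 0.5 only fine or medium holes (dark dots) are over the jar's pouring port and no ball passes; at the end stop, 1.57, the notch is over the port (largest opening). Starts at 0.15 to 0.5, light friction (0.04 N m), stays where left.
- orange_lever (a point): Centre of the orange handle bar (14 mm thick, 44 long) on the jar's lever. Axes are the jar's: z up at start, y along bar and level pivot line, x the pouring direction. It lies at x -81.6, y +84, z +38 mm from the pivot centre (mid-jar, 115 mm high): leaning back 65 degrees, towards the robot, at start. It swings up, over and down the far side on a 90 mm radius about +y. Rod at y 62 to 70 mm.
- orange_jar (a joint): Tipping angle of the clear jar (rad): 0 upright (stop, start), end stop 2.05 (lid pointing obliquely down). It tips over the tray, away from the robot, and stays where left (friction 0.15 N m: push the handle with 2 to 5 N). Jar 90 mm across, 80 high plus lid, pivots in two posts 130 mm high. With the dial fully open the balls roll out beyond about 1.75.
- orange_tray (a point): Middle of the inner floor of the grey tray that is the foot of the orange jar's stand, fixed to the desk. Floor 6 mm above the desk, 206 mm along x (pouring direction), 116 mm along y; walls 30 to 40 mm above the floor; z up. The jar's pivot is above x -45 mm.
- ball1_center (a point): One of three orange draw balls, an orange-painted steel sphere 16 mm across, about 16 g; this point is its centre. At the start it lies on the floor of the jar with the orange dial.
- ball2_center (a point): One of three orange draw balls, an orange-painted steel sphere 16 mm across, about 16 g; this point is its centre. At the start it lies on the floor of the jar with the orange dial.
- ball3_center (a point): One of three orange draw balls, an orange-painted steel sphere 16 mm across, about 16 g; this point is its centre. At the start it lies on the floor of the jar with the orange dial.
- blue_stand: The other dispenser, same shape and sizes, with blue dial, handle and balls; to be left alone. Origin on the desk under the middle of its jar; x its pouring direction, z up. Foot from x -60 to +150 and y -62 to +62 mm, lever out to y +106 mm; 195 mm high.

How it is judged (in metres and radians):
On the way, in this order (a step that is already met when the one before it is completed fails the run):
1. the orange dial is turned to its largest opening while its jar is still upright (value of joint orange_dial above 1.37 rad and value of joint orange_jar below 0.4 rad), for 0.1 s.
2. the orange jar is tipped over with its dial at the largest opening (value of joint orange_dial above 1.35 rad and value of joint orange_jar above 1.6 rad), for 0.1 s.
At the end, for the whole second after the job is handed in: All three orange balls lie at rest on the floor of the orange dispenser's tray (centres inside its walls and less than 30 mm above its floor), and the orange dial is still at its largest opening (above 1.35 rad, i.e. within about 12 degrees of its stop) (x of ball1_center in the frame of orange_tray between -0.105 and 0.105 m and y of ball1_center in the frame of orange_tray between -0.062 and 0.062 m and z of ball1_center in the frame of orange_tray between 0 and 0.03 m and x of ball2_center in the frame of orange_tray between -0.105 and 0.105 m and y of ball2_center in the frame of orange_tray between -0.062 and 0.062 m and z of ball2_center in the frame of orange_tray between 0 and 0.03 m and x of ball3_center in the frame of orange_tray between -0.105 and 0.105 m and y of ball3_center in the frame of orange_tray between -0.062 and 0.062 m and z of ball3_center in the frame of orange_tray between 0 and 0.03 m and linear speed of each of ball1, ball2, ball3 below 0.05 m/s and value of joint orange_dial above 1.35 rad); the robot touches nothing.
It fails at once if the blue dispenser is pushed by the robot with more than 3 N (contact force between blue_stand and the fingers above 3 N or contact force between blue_stand and the arm above 3 N).
It also fails if it takes over 56 s, if anything falls off the work surface, if the arm or the gripper's body presses on something with over 40 N, if the wrist force passes 120 N, or if a joint passes its speed limit or range.

## Working session

There is one attempt and no reset: what is moved stays moved. The work goes in short steps, Python scripts to look and compute and a shell command to move; the robot and the scene stay as the last step left them, time stands still between calls to the robot, and variables do not carry over. Pictures are saved under pics/ and viewed, at most 10 in all, crops included, and the job is handed in when it is done.

```bash
mkdir -p pics; python3 - <<'E'
from station import r
import cv2,numpy as np
for n in("scene","top"):
    im=r.capture(n); cv2.imwrite(f"pics/{n}0.png",im[:,:,::-1])
    c=r.camera_info(n); print(n,c)
s=r.get_state();print(s,r.grip_point_offset)
E
```

```text
scene {'mtx': array([[423.88679897,   0.        , 273.85012521],
       [  0.        , 423.88679897, 213.74840802],
       [  0.        ,   0.        ,   1.        ]]), 'origin': array([873.75767277, 662.05092055, 711.5289542 ]), 'orientation': array([-2.21586851,  0.004834  ,  2.63841006])}
top {'mtx': array([[487.5500807 ,   0.        , 275.08731199],
       [  0.        , 487.5500807 , 213.21869964],
       [  0.        ,   0.        ,   1.        ]]), 'origin': array([ 405.56363843,   29.9271439 , 1265.42401525]), 'orientation': array([-3.05395134, -0.00400945, -1.5814152 ])}
{'time': 0.1, 'joints': array([-1.32696607e+00,  2.76511812e-01,  1.50593013e+00, -2.95690645e-05,
        1.36070875e+00, -1.21005309e-01]), 'dq': array([ 0.00023594, -0.00111355, -0.00341358,  0.00178013, -0.00034373,
       -0.00031668]), 'effort': array([ 2.08099649e-03, -4.05456913e+01, -2.37780064e+01,  7.04563572e-02,
        2.99117051e-02, -5.12698841e-05]), 'tcp_pos': array([ 205.02282594, -536.69494344,  204.73306352]), 'ee_rot': array([-3.14004252e+00, -1.59373308e-04,  3.64841635e-01]), 'contact_force': array([-0.70353716,  0.08986504, -0.21918809]), 'moment': array([-0.00468801,  0.01227241, -0.01647187]), 'gripper_force': 0.0, 'width': 0.9982535315703143} 18.8
```

View pics/top0.png

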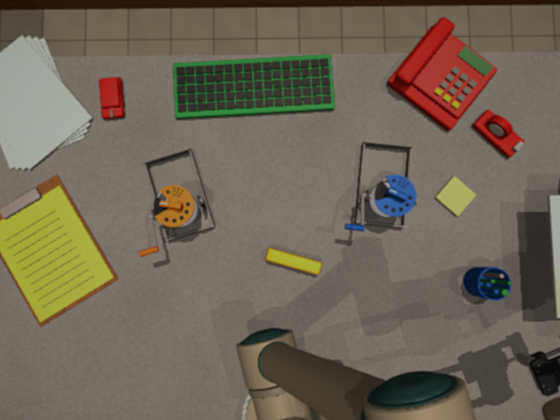

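View pics/scene0.png

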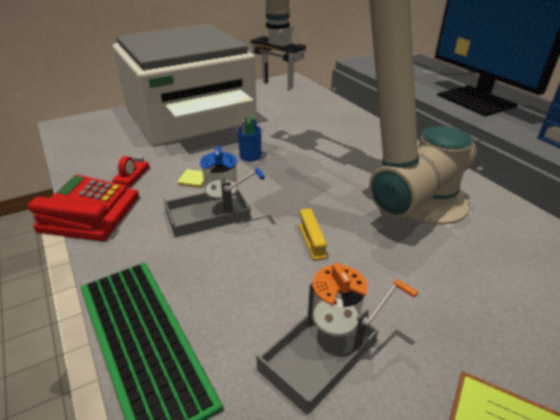

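Top: the orange dial is at about (176,206), its handle at (148,251), and the tray corners at about (146,162), (191,151), (213,228). I'll enlarge both views.

```bash
python3 - <<'E'
import cv2,numpy as np
a=cv2.imread("pics/top0.png")[140:270,130:230]; b=cv2.imread("pics/scene0.png")[250:410,250:425]
a=cv2.resize(a,None,fx=4.5,fy=4.5,interpolation=cv2.INTER_CUBIC)
b=cv2.resize(b,None,fx=2,fy=2,interpolation=cv2.INTER_CUBIC)
o=np.zeros((585,800,3),np.uint8);o[:,:450]=a;o[:320,450:800]=b
cv2.imwrite("pics/c1.png",cv2.convertScaleAbs(o,alpha=1.4))
E
```

```text
(no output)
```

View pics/c1.png

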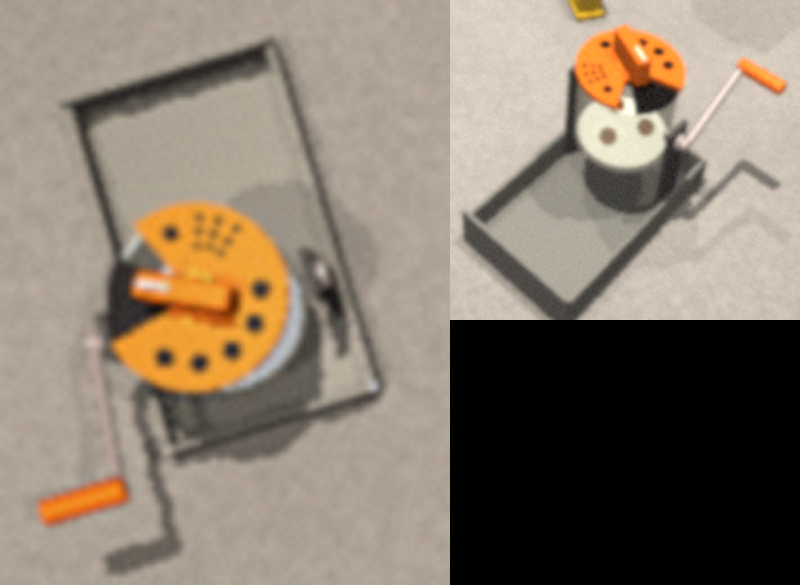

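```bash
cat > h.py <<'E'
from station import r
import numpy as np, cv2
from scipy.spatial.transform import Rotation as R
def proj(c,P):
    M=R.from_euler('xyz',c["orientation"]).as_matrix()
    p=(np.atleast_2d(P)-c["origin"])@M@c["mtx"].T
    return p[:,:2]/p[:,2:]
E
python3 - <<'E'
from h import *
from scipy.optimize import least_squares
ct,cs=r.camera_info("top"),r.camera_info("scene")
# pivot-ground frame: model points
disc=[0,0,165];han=[-81.6,84,153]
T=lambda p:[130+p[0]/4.5,140+p[1]/4.5]; S=lambda p:[250+(p[0]-450)/2,250+p[1]/2]
top=np.array([T(p) for p in [(197,297),(83,501),(65,105),(275,38),(380,388),(170,457)]])
sc=np.array([S(p) for p in [(630,69),(762,76)]])
def world(p,v):
    return np.array(v,float)@R.from_euler('z',p[2]).as_matrix().T+[p[0],p[1],0]
def f(p):
    h=41
    m=[disc,han,[150,62,h],[150,-62,h],[-60,-62,h],[-60,62,h]]
    return np.r_[(proj(ct,world(p,m))-top).ravel(),(proj(cs,world(p,[disc,han]))-sc).ravel()]
s=least_squares(f,[430,260,.25],loss='soft_l1');p=s.x
print(p,f(p).reshape(-1,2).round(1))
# bar yaw from top face ends at z=195
e=np.array([T((135,283)),T((237,301))])
def g(q):
    a=np.array([[p[0]+q[2]*0+q[0]+24*np.cos(q[2])*k,p[1]+q[1]+24*np.sin(q[2])*k,195] for k in(1,-1)])
    return (proj(ct,a)-e).ravel()
q=least_squares(g,[0,0,1.7]).x;print(q,"dial",p[2]+np.pi/2-q[2])
for n,v in(("grip",[0,0,182]),("lever",han)):print(n,world(p,[v]))
E
```

```text
[5.20047783e+02 2.54950695e+02 2.79035870e-01] [[-0.4  0.4]
 [-0.   0.4]
 [-0.5 -1.3]
 [-0.2 -0.1]
 [-0.9  1. ]
 [-1.8 -0.3]
 [-0.4 -3.3]
 [-1.1 -1.4]]
[ 0.30783291 -1.69374279  1.38650917] dial 0.46332302800234104
grip [[520.04778268 254.95069465 182.        ]]
lever [[418.46792283 313.22669376 153.        ]]
```

```bash
cat >> h.py <<'E'
def rel(pos,yaw,verbose=True):
    s=r.get_state();A=R.from_euler('xyz',s["ee_rot"])
    B=R.from_euler('xyz',[np.pi,0,np.radians(yaw)])
    print("t",s["time"],"lin",A.inv().apply(np.array(pos)-s["tcp_pos"]).round(1),"dr",np.degrees((A.inv()*B).as_rotvec()).round(1))
E
python3 -c "
from h import *
rel([400,0,330],50);rel([515,253,310],79.4)"
```

```text
t 0.1 lin [ 373.7 -432.  -124.5] dr [ -0.1  -0.  -29.1]
t 0.1 lin [ 571.4 -627.3 -104.2] dr [ -0.1  -0.1 -58.5]
```

```bash
python3 -m crank '[{"linear":[0,0,-60],"dr":[0,0,0]},{"linear":[0,0,-120],"dr":[0,0,0]},{"linear":[40,-45,-124],"dr":[0,0,-5]},{"linear":[80,-90,-124],"dr":[0,0,-10]},{"linear":[120,-135,-124],"dr":[0,0,-15]},{"linear":[160,-180,-124],"dr":[0,0,-20]},{"linear":[200,-225,-124],"dr":[0,0,-25]},{"linear":[240,-270,-124],"dr":[0,0,-29]},{"linear":[280,-315,-124],"dr":[0,0,-29]},{"linear":[320,-360,-124],"dr":[0,0,-29]},{"linear":[374,-432,-124],"dr":[0,0,-29]},{"linear":[374,-432,-124],"dr":[0,0,-29]}]' && python3 -c "
from h import *
rel([505,250,330],79.4)"
```

```text
time: 1.6
tcp_pos: [400.3, 2.8, 329.2]
ee_rot: [-3.141, -0.0, 0.875]
contact_force: [0.8, 0.5, 0.1]
width: 1.0
gripper_force: 0.0
t 1.6 lin [256.8 -78.2  -0.6] dr [ -0.   -0.  -29.3]
```

```bash
python3 -m crank '[{"linear":[52,-16,0],"dr":[0,0,-8]},{"linear":[104,-32,0],"dr":[0,0,-16]},{"linear":[156,-48,0],"dr":[0,0,-24]},{"linear":[208,-63,0],"dr":[0,0,-29.3]},{"linear":[257,-78,0],"dr":[0,0,-29.3]},{"linear":[257,-78,0],"dr":[0,0,-29.3]},{"linear":[257,-78,0],"dr":[0,0,-29.3]},{"linear":[257,-78,0],"dr":[0,0,-29.3]}]' && python3 -c "
from h import *
c=r.camera_info('wrist');im=r.capture('wrist');print(c)
P=[[520,255,195],[520,255,165],[418.5,313.2,153]];print(proj(c,P))
im=cv2.convertScaleAbs(im,alpha=1.4)
cv2.imwrite('pics/w1.png',im[:,:,::-1])"
```

```text
time: 2.6
tcp_pos: [505.8, 245.4, 329.7]
ee_rot: [3.141, 0.0, 1.381]
contact_force: [-0.1, -0.4, 0.7]
width: 0.999
gripper_force: 0.0
{'mtx': array([[292.71589128,   0.        , 275.09433563],
       [  0.        , 292.71589128, 203.0503182 ],
       [  0.        ,   0.        ,   1.        ]]), 'origin': array([520.95760643, 324.55668694, 508.97618485]), 'orientation': array([ 2.86149134e+00, -1.29597394e-03, -1.89169842e-01])}
[[285.80315522 183.90274927]
 [284.88726142 178.53648406]
 [192.42680862 145.29046188]]
```

View pics/w1.png

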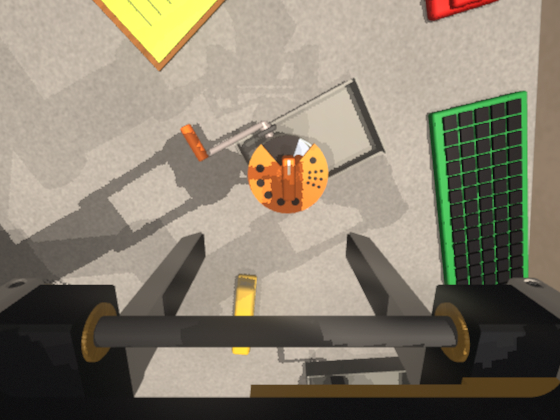

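Wrist view: dial disc is centred near (288,173) with the bar upright at (289,170), and the handle is at (195,142). I'll refine these with masks.

```bash
cat > m.py <<'E'
from h import *
from scipy.optimize import least_squares
r.capture('wrist')
c=r.camera_info('wrist');im=r.capture('wrist');print(r.get_state()['tcp_pos'])
hsv=cv2.cvtColor(im,cv2.COLOR_RGB2HSV)
m=cv2.inRange(hsv,(3,150,60),(22,255,255));m[235:]=0
n,l,st,ce=cv2.connectedComponentsWithStats(m)
k=[i for i in range(1,n) if st[i,4]>60];print([(st[i].tolist(),ce[i].round(1).tolist()) for i in k])
d=max(k,key=lambda i:st[i,4])
dm=(l==d).astype(np.uint8)
pts=cv2.convexHull(np.argwhere(dm)[:,::-1].astype(np.int32))[:,0].astype(float)
# back-project hull to z=165 plane, robust circle fit, known radius 48
M=R.from_euler('xyz',c["orientation"]).as_matrix()
def bp(uv,z):
    d=np.c_[np.atleast_2d(uv),np.ones(len(np.atleast_2d(uv)))]@np.linalg.inv(c["mtx"]).T@M.T
    return (c["origin"]+d*((z-c["origin"][2])/d[:,2:]))[:,:2]
w=bp(pts,165)
f=lambda q:np.hypot(*(w-q[:2]).T)-q[2]
s=least_squares(f,[522,260,48],loss='soft_l1',f_scale=.7)
print("disc",s.x)
i=[i for i in k if i!=d and ce[i][0]<240]
if i: print("handle",bp(ce[i[0]],156))
y0,x0=[int(v) for v in (st[d][1]-60,st[d][0]-80)]
cr=cv2.resize(im[y0:y0+150,x0:x0+190],None,fx=4,fy=4,interpolation=cv2.INTER_CUBIC);print(x0,y0)
cv2.imwrite('pics/w2.png',cv2.convertScaleAbs(cr,alpha=1.3)[:,:,::-1])
E
python3 m.py
```

```text
[506.02871916 245.61485623 329.98513274]
[([94, 0, 131, 71, 966], [158.7, 32.8]), ([181, 125, 27, 36, 403], [193.6, 142.2]), ([248, 144, 80, 69, 3702], [287.6, 179.2])]
disc [523.72437207 259.14935226  47.34670677]
handle [[415.46601867 435.48015238]]
168 84
```

View pics/w2.png

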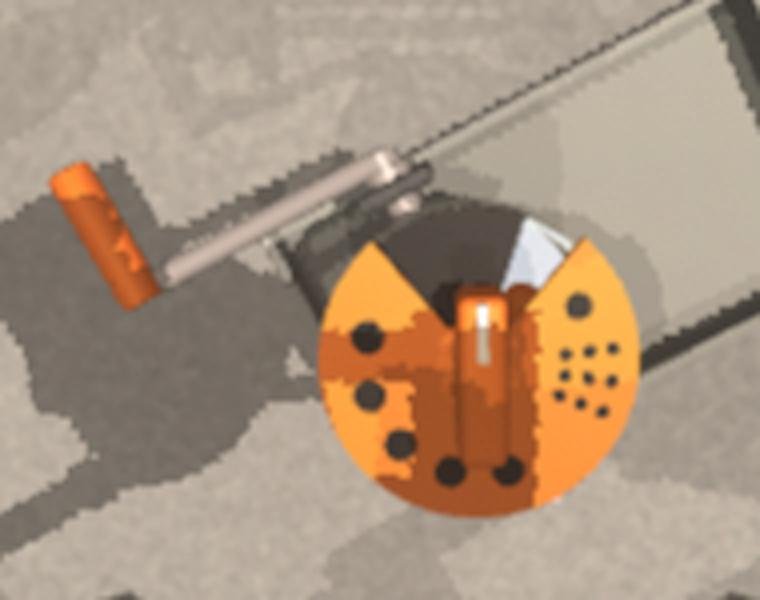

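The bar runs vertically in the crop from about (482,292) to (483,463), with the stripe end up. The handle component is at (193.6,142.2).

```bash
cat >> m.py <<'E'
hc=[i for i in k if i!=d and ce[i][0]<240 and ce[i][1]>80]
if hc: print("handle",bp(ce[hc[0]],155))
E
cat > b.py <<'E'
from m import *
e=bp([[168+482/4,84+292/4],[168+483/4,84+463/4]],195)
print("bar",e,e.mean(0),np.degrees(np.arctan2(*(e[0]-e[1])[::-1])),np.hypot(*(e[0]-e[1])))
rel([523.5,258.5,250],79)
E
python3 b.py
```

```text
[506.1450744  245.90591588 329.89359463]
[([93, 0, 132, 71, 965], [158.4, 32.8]), ([181, 125, 27, 37, 406], [193.6, 142.5]), ([248, 144, 80, 69, 3696], [287.4, 179.4])]
disc [523.73930744 259.20763427  47.34470233]
handle [[415.29431257 435.79671208]]
168 84
handle [[421.69095919 316.51484082]]
bar [[528.45161105 283.70197028]
 [520.4043775  237.00013206]] [524.42799428 260.35105117] 80.22332086716429 47.39007977232557
t 2.85 lin [15.6 14.6 79.9] dr [ 0.  -0.   0.1]
```

```bash
python3 -m crank '[{"linear":[8,7,40],"dr":[0,0,-1]},{"linear":[15.6,14.6,80],"dr":[0,0,-1]},{"linear":[15.6,14.6,105],"dr":[0,0,-1]},{"linear":[15.6,14.6,120],"dr":[0,0,-1]},{"linear":[15.6,14.6,120],"dr":[0,0,-1]},{"linear":[15.6,14.6,120],"dr":[0,0,-1]}]' 0.3 && python3 -c "
from h import *
rel([523.5,258.5,172],80)
c=r.camera_info('wrist');im=r.capture('wrist')
cv2.imwrite('pics/w3.png',cv2.convertScaleAbs(im[:,:,::-1],alpha=1.4))"
```

```text
time: 3.6
tcp_pos: [524.3, 259.4, 210.7]
ee_rot: [3.139, -0.001, 1.4]
contact_force: [-0.3, 0.5, -0.2]
width: 0.646
gripper_force: 0.0
t 3.6 lin [-1.  -0.7 38.7] dr [ 0.1 -0.1  0.2]
```

View pics/w3.png

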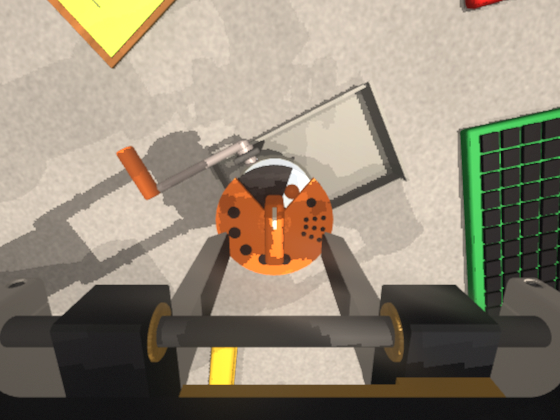

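The bar is centred between the fingers: bar at column 275, fingertips at 228 and 322. I'll descend and close.

```bash
python3 -m crank '[{"linear":[-1,-0.5,14],"dr":[0,0,0]},{"linear":[-1,-0.5,28],"dr":[0,0,0]},{"linear":[-1,-0.5,38],"dr":[0,0,0]},{"linear":[-1,-0.5,38],"dr":[0,0,0]}]' && python3 -m crank '[{"linear":[0,0,0],"dr":[0,0,0]},{"linear":[0,0,0],"dr":[0,0,0]},{"linear":[0,0,0],"dr":[0,0,0]},{"linear":[0,0,0],"dr":[0,0,0]},{"linear":[0,0,0],"dr":[0,0,0]},{"linear":[0,0,0],"dr":[0,0,0]}]' -1
```

```text
time: 4.15
tcp_pos: [522.1, 258.0, 170.0]
ee_rot: [-3.139, 0.001, 1.4]
contact_force: [-0.2, 0.2, -0.5]
width: 0.649
gripper_force: 0.0
time: 4.9
tcp_pos: [523.3, 258.3, 171.6]
ee_rot: [3.141, -0.0, 1.4]
contact_force: [1.9, -1.0, 1.0]
width: 0.146
gripper_force: 30.0
```

```bash
python3 -m crank '[{"linear":[0,0,0],"dr":[0,0,6]},{"linear":[0,0,0],"dr":[0,0,12]},{"linear":[0,0,0],"dr":[0,0,18]},{"linear":[0,0,0],"dr":[0,0,24]},{"linear":[0,0,0],"dr":[0,0,30]},{"linear":[0,0,0],"dr":[0,0,36]},{"linear":[0,0,0],"dr":[0,0,42]},{"linear":[0,0,0],"dr":[0,0,48]},{"linear":[0,0,0],"dr":[0,0,54]},{"linear":[0,0,0],"dr":[0,0,59]},{"linear":[0,0,0],"dr":[0,0,61]},{"linear":[0,0,0],"dr":[0,0,61]}]'; python3 -c "
from h import *
print(r.get_state()['moment'])"; python3 -m crank '[{"linear":[0,0,0],"dr":[0,0,1]},{"linear":[0,0,0],"dr":[0,0,2]},{"linear":[0,0,0],"dr":[0,0,3]},{"linear":[0,0,0],"dr":[0,0,3]}]';python3 -c "
from h import *
print(r.get_state()['moment'])"
```

```text
time: 6.4
tcp_pos: [522.7, 258.7, 171.5]
ee_rot: [-3.141, 0.0, 0.336]
contact_force: [0.1, 2.0, 1.1]
width: 0.151
gripper_force: 30.0
[ 0.26247155  0.10474262 -0.04966618]
time: 6.9
tcp_pos: [522.7, 258.7, 171.5]
ee_rot: [-3.141, 0.0, 0.283]
contact_force: [-0.7, 3.2, 2.6]
width: 0.144
gripper_force: 30.0
[0.58447824 0.34493065 0.24700574]
```

The moment rises against the end stop, so the dial is fully open. I'll release it and lift.

```bash
python3 -m crank '[{"linear":[0,0,0],"dr":[0,0,-0.5]},{"linear":[0,0,0],"dr":[0,0,-0.5]},{"linear":[0,0,0],"dr":[0,0,-0.5]},{"linear":[0,0,0],"dr":[0,0,-0.5]},{"linear":[0,0,-20],"dr":[0,0,-0.5]},{"linear":[0,0,-50],"dr":[0,0,-0.5]},{"linear":[0,0,-90],"dr":[0,0,-0.5]},{"linear":[0,0,-90],"dr":[0,0,-0.5]},{"linear":[0,0,-90],"dr":[0,0,-0.5]}]' 0.2; sed -i 's/c=r.camera_info(.wrist.);im/c=r.camera_info("wrist");im/' m.py; python3 - <<'E'
from m import *
print(np.array([proj(c,[421,316,153])]))
cv2.imwrite('pics/w4.png',cv2.convertScaleAbs(im[:,:,::-1],alpha=1.4))
p=np.array([523,258.5,0]);Q=R.from_euler('z',.282)
h=p+Q.apply([-81.6,84,153]);print("handle model",h)
# behind the handle: TCP 30 mm behind, y 90, z 138
for z in (262,138): 
    t=p+Q.apply([-81.6-35,90,z]);print(t);rel(t,np.degrees(.282))
E
```

```text
time: 8.02
tcp_pos: [522.4, 258.1, 260.7]
ee_rot: [3.141, 0.001, 0.291]
contact_force: [-0.4, 0.7, -0.1]
width: 0.605
gripper_force: 0.0
[522.02643106 257.93903023 259.84180229]
[([6, 28, 132, 207, 2153], [65.1, 90.5]), ([270, 164, 12, 12, 110], [275.9, 169.6]), ([225, 166, 99, 69, 4807], [274.9, 204.3])]
disc [524.37482423 259.15753945  47.71756168]
handle [[568.32891013 470.24824116]]
145 106
handle [[568.2186387  470.91540948]]
[[[197.28168254 272.106228  ]]]
handle model [421.24784903 316.47464768 153.        ]
[385.96065761 312.49795032 262.        ]
t 8.125 lin [-114.7  -91.4   -1.8] dr [0.  0.2 0.5]
[385.96065761 312.49795032 138.        ]
t 8.125 lin [-114.3  -91.4  122.2] dr [0.  0.2 0.5]
```

View pics/w4.png

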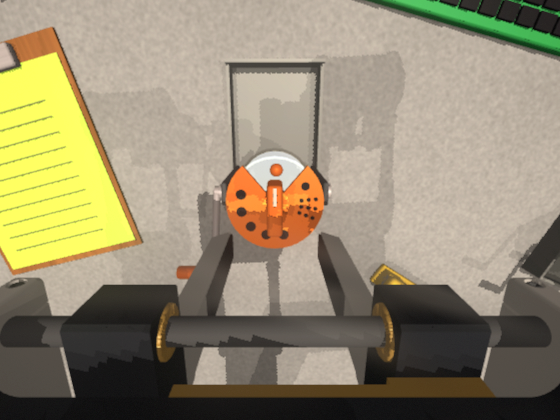

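The notch now faces the pouring side, with a ball visible at (276,170) and the handle at about (187,272). I'll close the gripper and go down behind the handle.

```bash
python3 -m crank '[{"linear":[-40,-32,0],"dr":[0,0,0.5]},{"linear":[-80,-64,0],"dr":[0,0,0.5]},{"linear":[-114,-93,0],"dr":[0,0,0.5]},{"linear":[-114,-93,0],"dr":[0,0,0.5]},{"linear":[-114,-93,20],"dr":[0,0,0.5]},{"linear":[-114,-93,50],"dr":[0,0,0.5]},{"linear":[-114,-93,80],"dr":[0,0,0.5]},{"linear":[-114,-93,105],"dr":[0,0,0.5]},{"linear":[-114,-93,122],"dr":[0,0,0.5]},{"linear":[-114,-93,127],"dr":[0,0,0.5]},{"linear":[-114,-93,127],"dr":[0,0,0.5]}]' -1; cat > st.py <<'E'
from h import *
s=r.get_state();p=np.array([523,258.5,0]);Q=R.from_euler('z',.282)
q=Q.inv().apply(s["tcp_pos"]-p);print("stand frame",q.round(1),"F",Q.inv().apply(s["contact_force"]).round(1),"yaw",s["ee_rot"][2])
for a in np.radians([-65,-60,-55,-50,-45,-40,-30,-20,-10,0,10,20,30,40,47,53,56]):
    print(np.degrees(a).round(),(np.array([90*np.sin(a)-15,92,95+90*np.cos(a)])-q)[[0,2]].round(0)*[1,-1])
E
python3 st.py
```

```text
time: 9.5
tcp_pos: [387.5, 314.3, 134.0]
ee_rot: [3.141, 0.001, 0.282]
contact_force: [0.2, 0.2, 0.4]
width: 0.004
gripper_force: 0.0
stand frame [-114.6   91.3  134. ] F [0.2 0.1 0.4] yaw 0.2822279728446937
-65.0 [18.  1.]
-60.0 [22. -6.]
-55.0 [ 26. -13.]
-50.0 [ 31. -19.]
-45.0 [ 36. -25.]
-40.0 [ 42. -30.]
-30.0 [ 55. -39.]
-20.0 [ 69. -46.]
-10.0 [ 84. -50.]
0.0 [100. -51.]
10.0 [115. -50.]
20.0 [130. -46.]
30.0 [145. -39.]
40.0 [157. -30.]
47.0 [165. -22.]
53.0 [172. -15.]
56.0 [174. -11.]
```

Push the first half of the arc.

```bash
python3 -m crank '[{"linear":[10,0,0],"dr":[0,0,0]},{"linear":[18,0,0],"dr":[0,0,0]},{"linear":[22,0,-6],"dr":[0,0,0]},{"linear":[26,0,-13],"dr":[0,0,0]},{"linear":[31,0,-19],"dr":[0,0,0]},{"linear":[36,0,-25],"dr":[0,0,0]},{"linear":[42,0,-30],"dr":[0,0,0]},{"linear":[55,0,-39],"dr":[0,0,0]},{"linear":[69,0,-46],"dr":[0,0,0]},{"linear":[84,0,-50],"dr":[0,0,0]},{"linear":[84,0,-50],"dr":[0,0,0]},{"linear":[84,0,-50],"dr":[0,0,0]}]'; python3 - <<'E'
from st import *
im=r.capture('scene');cv2.imwrite('pics/s2.png',cv2.resize(cv2.convertScaleAbs(im[220:420,220:480,::-1],alpha=1.4),None,fx=3,fy=3,interpolation=cv2.INTER_CUBIC))
E
```

```text
time: 11.0
tcp_pos: [468.0, 337.9, 184.0]
ee_rot: [3.141, 0.0, 0.283]
contact_force: [-0.2, 0.7, 0.3]
width: 0.004
gripper_force: 0.0
stand frame [-30.8  91.6 184. ] F [0.  0.8 0.3] yaw 0.28259151792275894
-65.0 [-66.  51.]
-60.0 [-62.  44.]
-55.0 [-58.  37.]
-50.0 [-53.  31.]
-45.0 [-48.  25.]
-40.0 [-42.  20.]
-30.0 [-29.  11.]
-20.0 [-15.   4.]
-10.0 [0. 0.]
0.0 [16. -1.]
10.0 [31.  0.]
20.0 [47.  4.]
30.0 [61. 11.]
40.0 [74. 20.]
47.0 [82. 28.]
53.0 [88. 35.]
56.0 [90. 39.]
```

View pics/s2.png

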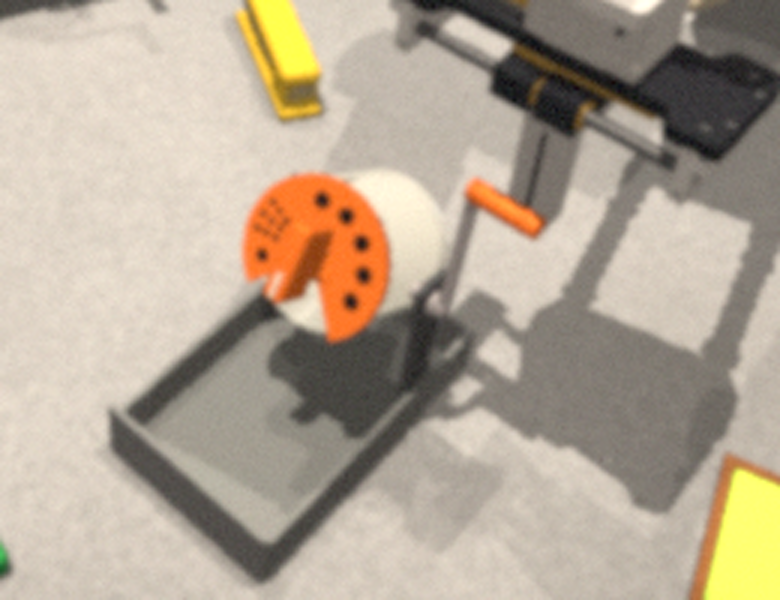

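The lever is about vertical with the finger behind it, the jar is tipped and its notch faces down. Continue to the stop.

```bash
python3 -m crank '[{"linear":[8,0,-1],"dr":[0,0,0]},{"linear":[16,0,-1],"dr":[0,0,0]},{"linear":[31,0,0],"dr":[0,0,0]},{"linear":[39,0,2],"dr":[0,0,0]},{"linear":[47,0,4],"dr":[0,0,0]},{"linear":[61,0,11],"dr":[0,0,0]},{"linear":[68,0,15],"dr":[0,0,0]},{"linear":[74,0,20],"dr":[0,0,0]},{"linear":[82,0,28],"dr":[0,0,0]},{"linear":[87,0,34],"dr":[0,0,0]},{"linear":[89,0,36],"dr":[0,0,0]},{"linear":[89,0,36],"dr":[0,0,0]}]'; python3 st.py|head -1; python3 -m crank '[{"linear":[1,0,0],"dr":[0,0,0]},{"linear":[1,0,0],"dr":[0,0,0]},{"linear":[1,0,0],"dr":[0,0,0]},{"linear":[1,0,0],"dr":[0,0,0]},{"linear":[1,0,0],"dr":[0,0,0]},{"linear":[1,0,0],"dr":[0,0,0]},{"linear":[1,0,0],"dr":[0,0,0]},{"linear":[1,0,0],"dr":[0,0,0]}]'; python3 - <<'E'
from st import *
im=r.capture('scene');cv2.imwrite('pics/s3.png',cv2.resize(cv2.convertScaleAbs(im[220:420,220:480,::-1],alpha=1.4),None,fx=3,fy=3,interpolation=cv2.INTER_CUBIC))
E
```

```text
time: 12.55
tcp_pos: [549.9, 361.9, 147.6]
ee_rot: [3.141, 0.007, 0.283]
contact_force: [-7.5, -2.6, 3.1]
width: 0.003
gripper_force: 3.6
stand frame [ 54.6  91.9 147.6] F [-7.9 -0.4  3.1] yaw 0.2830062053956852
time: 13.55
tcp_pos: [549.9, 361.9, 147.6]
ee_rot: [3.141, 0.009, 0.283]
contact_force: [-8.0, -2.0, 3.4]
width: 0.008
gripper_force: 4.4
stand frame [ 54.6  91.9 147.6] F [-8.3  0.3  3.4] yaw 0.28312689028184734
-65.0 [-151.   15.]
-60.0 [-148.    8.]
-55.0 [-143.    1.]
-50.0 [-139.   -5.]
-45.0 [-133.  -11.]
-40.0 [-127.  -16.]
-30.0 [-115.  -25.]
-20.0 [-100.  -32.]
-10.0 [-85. -36.]
0.0 [-70. -37.]
10.0 [-54. -36.]
20.0 [-39. -32.]
30.0 [-25. -25.]
40.0 [-12. -16.]
47.0 [-4. -9.]
53.0 [ 2. -2.]
56.0 [5. 2.]
```

View pics/s3.png

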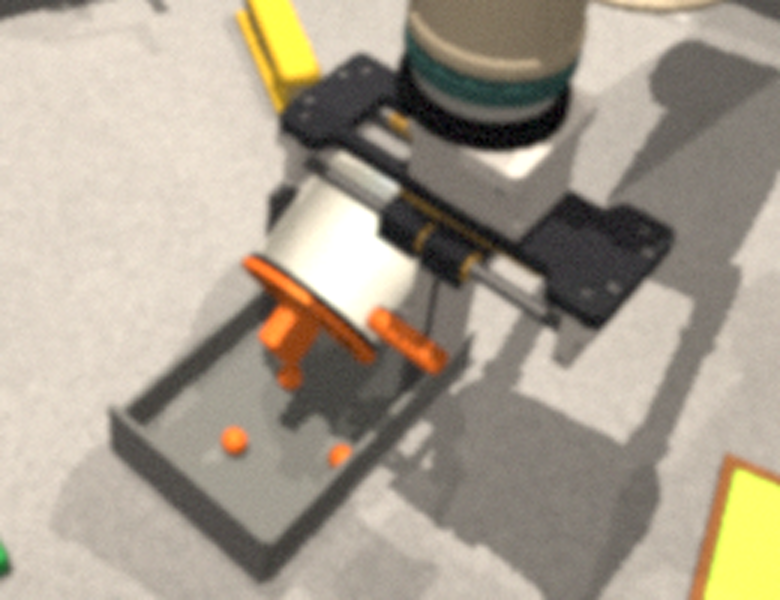

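The jar is at its stop (about 8 N) and orange balls show at (235,440), (342,456) and (290,378). I'll back off, lift and check.

```bash
python3 -m crank '[{"linear":[-15,0,0],"dr":[0,0,0]},{"linear":[-45,0,0],"dr":[0,0,0]},{"linear":[-75,0,-20],"dr":[0,0,0]},{"linear":[-105,0,-60],"dr":[0,0,0]},{"linear":[-150,0,-110],"dr":[0,0,0]},{"linear":[-200,0,-130],"dr":[0,0,0]},{"linear":[-200,0,-130],"dr":[0,0,0]},{"linear":[-200,0,-130],"dr":[0,0,0]},{"linear":[-200,0,-130],"dr":[0,0,0]},{"linear":[-200,0,-130],"dr":[0,0,0]},{"linear":[-200,0,-130],"dr":[0,0,0]},{"linear":[-200,0,-130],"dr":[0,0,0]}]'; python3 - <<'E'
from h import *
im=r.capture('scene');t=r.capture('top')
a=cv2.resize(im[250:410,250:400],None,fx=3,fy=3,interpolation=cv2.INTER_CUBIC);b=cv2.resize(t[140:260,135:225],None,fx=3.8,fy=4,interpolation=cv2.INTER_CUBIC)
o=np.hstack([a,b[:480]]);cv2.imwrite('pics/s4.png',cv2.convertScaleAbs(o[:,:,::-1],alpha=1.4))
E
```

```text
time: 15.1
tcp_pos: [362.3, 307.4, 278.0]
ee_rot: [3.141, 0.001, 0.283]
contact_force: [0.7, 0.0, -0.1]
width: 0.004
gripper_force: 0.0
```

View pics/s4.png

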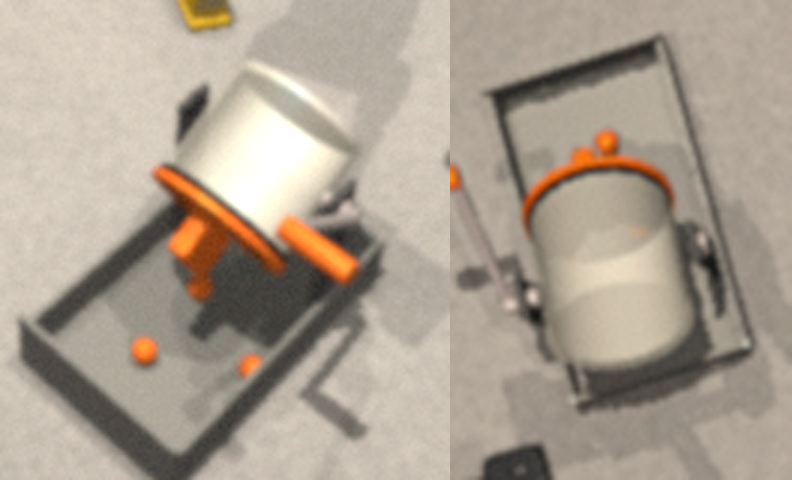

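Two balls lie clearly on the floor. The third, at crop (200,288), sits near the dial's bar, so I'll compute where it is and check its height.

```bash
python3 - <<'E'
from h import *
c=r.camera_info('scene');ct=r.camera_info('top');M=R.from_euler('xyz',c["orientation"]).as_matrix()
p=np.array([523,258.5,0]);Q=R.from_euler('z',.282)
for n,u in(("A",(145,350)),("B",(250,366)),("C",(200,288))):
  for z in(14,40,70):
    d=M@np.linalg.inv(c["mtx"])@[250+u[0]/3,250+u[1]/3,1]
    w=c["origin"]+d*(z-c["origin"][2])/d[2]
    t=proj(ct,w)[0];print(n,z,"tray",(Q.inv().apply(w-p)-[45,0,6]).round(0),"topcrop",(450+(t[0]-135)*3.8).round(),((t[1]-140)*4).round())
E
```

```text
A 14 tray [52. -3.  8.] topcrop 602.0 141.0
A 40 tray [65.  8. 34.] topcrop 573.0 119.0
A 70 tray [80. 20. 64.] topcrop 538.0 94.0
B 14 tray [15. 50.  8.] topcrop 542.0 218.0
B 40 tray [29. 59. 34.] topcrop 514.0 196.0
B 70 tray [46. 69. 64.] topcrop 480.0 168.0
C 14 tray [-6. -8.  8.] topcrop 632.0 224.0
C 40 tray [ 9.  3. 34.] topcrop 603.0 201.0
C 70 tray [27. 16. 64.] topcrop 567.0 173.0
```

```bash
python3 - <<'E'
from h import *
c=r.camera_info('scene');ct=r.camera_info('top')
p=np.array([523,258.5,0]);Q=R.from_euler('z',.282);T=R.from_euler('y',2.05)
bar=np.array([[x,y,z] for x in(-24,24) for y in(-7,7) for z in(50,80)],float)
W=p+Q.apply(T.apply(bar)+[0,0,115]);print("bar scene hull\n",proj(c,W).round(1))
for n,st in(("floor",[39,-8,14]),):print(n,proj(c,p+Q.apply(st)),proj(ct,p+Q.apply(st)))
for n,cc,(x0,x1,y0,y1) in(("scene",c,(304,330,318,356)),("top",ct,(175,192,190,206))):
    im=cv2.cvtColor(r.capture(n),cv2.COLOR_RGB2HSV)[y0:y1,x0:x1].astype(int)
    print(n,"x",x0,"y",y0)
    for k,row in enumerate(im): print(y0+k,' '.join('%3d'%(q[2] if n=="scene" and q[1]>150 and q[0]<22 else (q[1] if n=="top" else 0)) for q in row))
E
```

```text
bar scene hull
 [[314.2 317.8]
 [303.9 331.6]
 [320.3 322.3]
 [309.9 336.3]
 [320.8 326. ]
 [311.  339.2]
 [326.7 330.4]
 [316.8 343.7]]
floor [[316.69730928 346.18085258]] [[182.77736222 195.94805325]]
scene x 304 y 318
318   0   0   0   0   0   0   0  60  73  83  88  96 119 143 170 189 193 187 163 135   0   0   0   0   0   0
319   0   0   0   0   0   0   0   0  65  79  84  90  98 109 132 157 181 194 190 175 148 111   0   0   0   0
320   0   0   0   0   0   0   0   0   0  78  89  94  94  98 102 119 144 173 192 192 180 153 117   0   0   0
321   0   0   0   0   0   0   0   0  71  98 104 104 101  98  90  94 109 135 165 189 195 183 160 130   0   0
322   0   0   0   0   0   0   0  70 108 133 136 124 115 109  97  94  89 100 126 159 182 195 191 171 139   0
323   0   0   0   0   0   0   0 105 145 166 165 160 147 125 106 101  92  89  95 125 157 182 196 196 177 148
324   0   0   0   0   0   0  95 138 174 192 190 189 177 150 124 110  98  92  93  99 124 154 179 193 194 181
325   0   0   0   0   0  86 129 169 192 200 206 204 194 165 137 115 104  94  92  90 102 118 144 168 187 192
326   0   0   0
[... 3692 characters left out ...]
  42  44  50  58  62  60  54  53  44  45  44  43  42
197  44  43  43  43  45  45  54  64  72  74  72  65  60  50  41  43  45
198  42  44  44  44  44  43  47  61  72  74  73  68  55  44  47  45  45
199  43  43  45  44  43  45  43  49  56  62  60  55  49  44  43  45  46
200  41  43  45  45  44  45  43  46  47  46  43  45  45  44  48  44  47
201  43  43  42  42  44  45  45  43  43  42  43  41  45  44  43  44  45
202  41  45  43  43  43  43  44  46  43  44  46  45  46  47  44  47  44
203  41  43  41  41  46  42  41  42  44  45  46  43  44  44  46  47  48
204  44  43  44  46  46  43  41  44  44  44  44  44  44  48  45  45  47
205  45  43  44  43  45  41  45  45  47  43  44  45  45  44  45  48  43
```

The third blob is round and 8 px across. It triangulates from both cameras to the tray floor and hasn't moved since the last picture, so all three balls are at rest in the tray.

```bash
python3 -c "
from station import r
print(r.finish_job())"
```

```text
the job is handed in; nothing more can be done
None
```

I turned the orange dial to its largest opening, tipped the jar to its stop and let go; the cameras show all three orange balls at rest on the tray floor, the arm never went near the blue dispenser, and the job is handed in (no verdict was returned).

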